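# Rock the tight plug out of the handle sleeve

### The job

Take the tight red plug out of its metal sleeve and set it down in the blue tub, lowering it in rather than dropping it. The sleeve only sits loosely, so a plain pull brings it up with the plug: feel gently whether the plug gives along the rail or across it (it is held hard the other way, do not force it), then rock it that way to and fro while easing it upwards, so that the sleeve stays down. Leave the white plug, the yellow handle, the rubber ring and the hex key alone.

Things in the scene. Friction and masses are not known exactly. Their poses are not given: they have to be found in the camera images.
- plug_center (a point): Centre of the red plug, half-way up its 66 mm. From the bottom: black rubber stem 22 mm square, 30 mm long, the lower 26 mm hidden in the sleeve; red flange 36 mm square, 4 mm thick, its underside 4 mm above the sleeve's rim; red head 24 mm square, 32 mm tall, to be gripped from above (45 N does no harm). z up along the plug, x and y as fixture at the start. 50 g.
- fixture: Rail, 380 mm long, with a clamped aluminium sled in its middle; origin on the table under the middle. x points across the rail (away from the robot at yaw 0), y along it, z up. Two alike bright metal sleeves stand loosely on the sled at y = +55 and -55 mm, top faces 48 mm square and 86 mm above the table. Either may hold the red plug, the other holds the white one.
- sleeve_a: One of the two sleeves, with 64 mm square foot. Origin under its foot, 33 mm above the table when seated; it can only go straight up and falls back. Inside, 11 mm below the mouth, 2 sprung rubber cheeks pinch the stem from opposite sides (17 N each), facing along the rail in one sleeve and across it in the other: hidden outside. The other two sides are hard flats, 0.75 mm from the stem.
- sleeve_b: The other sleeve, alike outside. For both: tipping the plug towards a cheek takes about 0.25 Nm and goes on to 0.2 rad; towards a flat it stops hard at about 0.06 rad (over 0.8 Nm there is forcing it). Rocked 0.14 rad each way towards the cheeks it climbs 1 to 3 mm a swing with hardly any pull. A straight pull of 7 to 9 N lifts the sleeve; the plug alone would need 17 N or more. Free once raised 17 mm, clear once raised 26 mm.
- other_center (a point): Centre of the white plug, same shape and size, in the other sleeve, 110 mm from the red one.
- tub_in (a point): Centre of the inner floor of the open blue plastic tub, 4 mm above the table; outside 120 (x) by 140 (y) by 35 mm high, walls 4 mm. Fixed to the shelf.
- handle: Yellow plastic curling handle, about 160 mm long (along y), 63 mm high: a round foot of 68 mm and a grip bar. Origin on the table near its middle.
- bumper: Black rubber bumper ring lying flat, outer diameter 60, inner 40, height 12 mm. Origin under its centre.
- hexkey: Steel hex key lying flat, long arm 90 mm along x, short arm 25 mm, 6 mm thick. Origin on the table near the middle of the long arm.
There are look-alikes about, which are no part of the job. Of the things shaped like the part that bears tub_in, the blue one is meant.

How it is judged:
On the way, in this order (a step that is already met when the one before it is completed fails the run):
1. the plug is drawn clear of the sleeve, held in the fingers, with the sleeve down on its seat (height (world z) of plug_center above 0.121 m and height (world z) of each of sleeve_a, sleeve_b below 0.035 m and contact force between the fingers and plug above 0.5 N), for 0.1 s.
2. the plug, still held, is lowered into the tub (its centre inside the walls and under 65 mm above the tub's floor) (x of plug_center in the frame of tub_in between -0.056 and 0.056 m and y of plug_center in the frame of tub_in between -0.066 and 0.066 m and z of plug_center in the frame of tub_in below 0.065 m and contact force between the fingers and plug above 0.5 N), for 0.05 s.
At the end, for the whole second after the job is handed in: The red plug rests, released and still, inside the blue tub (centre within its walls, less than 45 mm above its floor), both sleeves are down on the sled (within 2 mm), and the white plug is in its sleeve where it was (within 8 mm) (x of plug_center in the frame of tub_in between -0.056 and 0.056 m and y of plug_center in the frame of tub_in between -0.066 and 0.066 m and z of plug_center in the frame of tub_in below 0.045 m and linear speed of plug below 0.03 m/s and height (world z) of each of sleeve_a, sleeve_b below 0.035 m and distance of other_center from where it was at the start of the episode below 0.008 m); the robot touches nothing.
It fails at once if a sleeve is pulled up off the sled (more than 5 mm) (height (world z) of any of sleeve_a, sleeve_b above 0.038 m).
It fails at once if the red plug is forced hard against a sleeve (over 110 N, all contacts summed; the pinch alone makes about 35 N) (contact force between plug and sleeve_a above 110 N or contact force between plug and sleeve_b above 110 N).
It fails at once if the yellow handle, the rubber ring or the hex key is moved (more than 15 mm) (distance of any of handle, bumper, hexkey from where it was at the start of the episode above 0.015 m).
It also fails if it takes over 72 s, if anything falls off the work surface, if the arm or the gripper's body presses on something with over 40 N, if the wrist force passes 120 N, or if a joint passes its speed limit or range.

### The arm

A 6-joint arm with a two-finger parallel gripper is mounted at the origin on the work surface. World frame = base frame: x ahead of the robot, y to its left, z up, the work surface at z = 0. Lengths are in m, angles in rad, forces in N, time in s.
With the tool pointing down it reaches from about 0.35 to 0.775 m from the base axis. Payload 7.3 kg.
Tool frame: the origin (TCP) lies midway between the tips of the shut fingers; the grasp point (between the pads) lies 19 mm behind it; z points along the fingers, y is the direction in which the jaws open and shut (so a half turn about z gives the same grasp; the last joint's range is limited). The gripper opens to 92 mm and grips with 3 to 60 N. Pads are 19 mm wide; open, the fingers measure 130 mm over their backs; the gripper's body (75 mm by 190 mm) begins 47 mm behind the grasp point.
Start: joints at [1.107, 0.342, 1.524, -0, 1.275, -0.146], TCP at [0.164, 0.499, 0.227] pointing down, gripper open.
Joint ranges: [-2.53, 2.53], [-0.77, 2.02], [0.04, 2.7], [-1, 4.14], [0.28, 2.66], [-3.11, 3.11]. Speed limits (rad/s): [2.57, 2.57, 3.14, 3.14, 3.14, 3.14].

### API

Orientations are given as [roll, pitch, yaw] about the fixed x, y, z axes, in that order (R = Rz(yaw) Ry(pitch) Rx(roll)).
In Python, from cell import status, eyes, job gives the robot as it stands.
- The arm moves only by the tool jog_arm, never from a script. Its argument "series" is a list of rows, each a list of 3 entries, a list of its own where there are three numbers: the gripper command: -1 is shut, 1 is fully open, values between are in proportion, then the shift along the tool's x, y, z in m, then the turn, a rotation vector about the tool's x, y, z in rad. In form: [[grip, [x, y, z], [ax, ay, az]], ...]. A call has 1 to 12 rows; each row is the pose to reach, as a shift and turn from the pose commanded when the call began, along the tool's axes at that moment; what a row does not reach only later rows make up. A row lasts 1/12 s, in which the tool goes at most 41.7 mm and 7.16 degrees, less where a joint would pass 70% of its speed; a pose out of reach is approached as far as the arm can. A call with a gripper value outside its range is refused whole. The fingers move at their own pace and stop on an object; "squeeze" is the grip in N (left out, the last holds). Time passes only in rows, so rows that repeat a pose let the fingers close. It gives the time, the measured TCP pose, the force and the opening at its end, in the units of the state.
- status.observe(): the state, without advancing time (a new reading comes with each control period).
- eyes.read_camera(name): name is "scene" or "top" or "wrist"; returns a dict with "img" (420x560x3 uint8, red, green, blue), "range_z" (420x560 float32, m along the optical axis (not along the pixel's ray), 0 where there is no reading), "camera_matrix" (3x3 intrinsics, pixels), "T" (4x4, takes a point from camera to world coordinates); the wrist camera has in their place "tool_from_camera" (4x4, takes a point from camera to tool coordinates, whose origin is the TCP and whose axes are the flange's). Camera axes: x right, y down, z forward; pixel columns grow to the right and rows downward; lengths in m; the calibration is good to about 2 mm. A picture is of the moment at which its call begins: read the wrist's pose just before it.
- job.hand_in(): hands the job in, once; it reports no verdict.
The state is a dict: "time": time; "qpos": joint angles; "qvel": joint speeds; "joint_efforts": joint torques, N m; "tool_pos": TCP position; "tool_rot": TCP orientation; "contact_force": force on the tool from outside, world axes, zero at the start; "torque": the same for the moment, N m; "opening": finger opening in m.
Only numpy, scipy, OpenCV 4.12 (cv2) and the standard library are available. Lean on these libraries where they do the work, as an engineer would, in place of code of your own. Each camera call takes 0.05 s, during which the arm holds its last target.

## Working session

There is one attempt and no reset: what is moved stays moved. The work goes in short steps, Python scripts to look and compute and a tool call to move; the robot and the scene stay as the last step left them, time stands still between calls to the robot, and variables do not carry over. Pictures are saved under pics/ and viewed, and the job is handed in when it is done.

Besides the shell and the picture viewer there is one more tool, called after "Emit:" as a command line: name --argument value ..., lists and objects as JSON in quotes. jog_arm: Moves the arm, as the interface text tells. Its arguments: {"type":"object","properties":{"series":{"type":"array","items":{"type":"array"}},"squeeze":{"type":"number"}},"required":["series"]}

```bash
mkdir -p pics; ls; python3 - <<'E'
from cell import status, eyes
import cv2
print(status.observe())
for n in ["scene","top"]:
    c=eyes.read_camera(n); cv2.imwrite(f"pics/{n}0.png",c["img"][:,:,::-1]); print(n,c["camera_matrix"],c["T"])
E
```

```text
pics
{'time': 0.0, 'qpos': array([ 1.10698148e+00,  3.42695735e-01,  1.52500336e+00, -6.29941208e-07,
        1.27540310e+00, -1.46027471e-01]), 'qvel': array([-0.0004335 ,  0.0012645 ,  0.00038494, -0.00033935,  0.00364787,
       -0.00077568]), 'joint_efforts': array([-1.49016258e-03, -4.31244743e+01, -2.44213915e+01,  7.17689632e-02,
        5.60668192e-02, -1.29907166e-04]), 'tool_pos': array([0.16385504, 0.49835116, 0.22606374]), 'tool_rot': array([-3.14009909e+00, -2.19055704e-04,  2.82380530e+00]), 'contact_force': array([-0.15445078, -0.32642307, -0.12878119]), 'torque': array([ 0.00804418, -0.03752479,  0.00777768]), 'opening': 0.09154910452433644}
scene [[472.45248257   0.         283.39155221]
 [  0.         472.45248257 211.86706327]
 [  0.           0.           1.        ]] [[ 0.23772609  0.72174968 -0.650049    1.00400305]
 [ 0.97125955 -0.16844234  0.16817276 -0.24059294]
 [ 0.01188286 -0.67134535 -0.7410494   0.71648018]
 [ 0.          0.          0.          1.        ]]
top [[478.5870263    0.         282.97288946]
 [  0.         478.5870263  210.94292044]
 [  0.           0.           1.        ]] [[ 3.59380425e-03 -9.81644521e-01  1.90685917e-01  2.47083963e-01]
 [-9.99992740e-01 -3.76943123e-03 -5.58317854e-04 -7.44726525e-02]
 [ 1.26684711e-03 -1.90682526e-01 -9.81650941e-01  1.17276008e+00]
 [ 0.00000000e+00  0.00000000e+00  0.00000000e+00  1.00000000e+00]]
```

View pics/scene0.png

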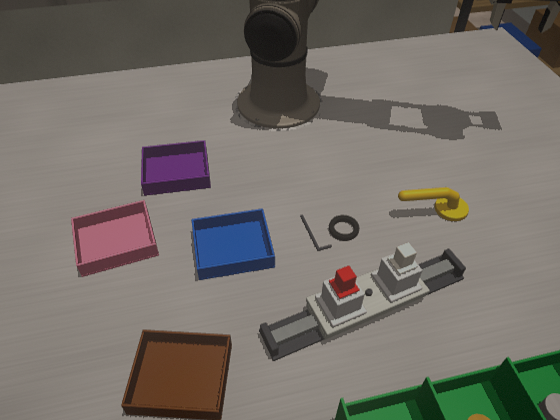

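View pics/top0.png

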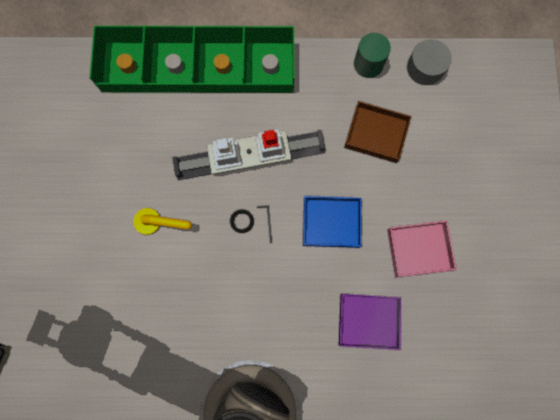

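Top view: the red plug is at about (270,138), white at (225,148), and the blue tub at (332,222). The ring and hex key lie between the rail and the robot. Next I measure with depth.

```bash
cat > h.py <<'E'
import numpy as np, cv2
from cell import status, eyes
def cloud(c,T=None):
    K=c["camera_matrix"]; z=c["range_z"]; T=c["T"] if T is None else T
    v,u=np.mgrid[:z.shape[0],:z.shape[1]]
    P=np.stack([(u-K[0,2])/K[0,0]*z,(v-K[1,2])/K[1,1]*z,z],-1)
    P=P@T[:3,:3].T+T[:3,3]; P[z==0]=np.nan
    return P
def rect(p): 
    r=cv2.minAreaRect((p*1000).astype(np.float32)); return r
E
python3 - <<'E'
from h import *
for n in ["top","scene"]:
    c=eyes.read_camera(n); P=cloud(c); I=c["img"].astype(int); hsv=cv2.cvtColor(c["img"],cv2.COLOR_RGB2HSV)
    H,S,V=[hsv[...,i].astype(int) for i in range(3)]
    red=((H<5)|(H>175))&(S>200)&(V>90)
    q=P[red]; print(n,"red n",red.sum(), "zmax",np.nanpercentile(q[:,2],[5,50,95]))
    t=q[(q[:,2]>.118)]; print("head top",len(t),np.nanmedian(t,0),rect(t[:,:2]) if len(t)>3 else 0)
    t=q[(abs(q[:,2]-.094)<.004)]; print("flange",len(t),np.nanmean(t,0),rect(t[:,:2]) if len(t)>3 else 0)
    b=(H>105)&(H<125)&(S>150)&(V>60)&(P[...,0]<.8)&(P[...,0]>.2)
    q=P[b]; 
    t=q[(q[:,2]>.031)&(q[:,2]<.04)]; print("tub rim",len(t),rect(t[:,:2]),np.nanmedian(t[:,2]))
    # whites/sled top
    m=(abs(P[...,1]-(-.0))<.3)&(P[...,0]>.45)&(P[...,0]<.7)&(P[...,2]>.083)&(P[...,2]<.090)
    q=P[m]; print("sleeve tops",len(q)); 
    k,l=cv2.connectedComponents(m.astype(np.uint8))
    for i in range(1,k):
        if (l==i).sum()>40: print((l==i).sum(),rect(P[l==i][:,:2]))
    m=(P[...,0]>.45)&(P[...,0]<.7)&(abs(P[...,1]+.03)<.15)&(P[...,2]>.122)&(P[...,2]<.130)
    k,l=cv2.connectedComponents(m.astype(np.uint8))
    for i in range(1,k):
        if (l==i).sum()>20: print("tops",(l==i).sum(),np.mean(P[l==i],0),rect(P[l==i][:,:2]))
    m=(P[...,0]>.4)&(P[...,0]<.75)&(abs(P[...,1]+.03)<.25)&(P[...,2]>.012)&(P[...,2]<.15)
    k,l=cv2.connectedComponents(m.astype(np.uint8))
    for i in range(1,k):
        if (l==i).sum()>500: print("rail",(l==i).sum(),rect(P[l==i][:,:2]))
E
```

```text
top red n 155 zmax [0.09274004 0.12541551 0.1296096 ]
head top 93 [ 0.62578558 -0.04234871  0.12749888] ((627.4546508789062, -42.112918853759766), (20.305835723876953, 23.79958724975586), 12.104569435119629)
flange 51 [ 0.62155464 -0.04513241  0.09499088] ((627.5968627929688, -43.31555938720703), (28.924776077270508, 30.60601234436035), 10.931294441223145)
tub rim 282 ((444.7886047363281, -192.7816162109375), (137.27232360839844, 118.36685180664062), 88.33032989501953) 0.035719664519024086
sleeve tops 273
135 ((630.012939453125, -41.648902893066406), (50.50397491455078, 47.60761642456055), 11.493090629577637)
111 ((608.6466064453125, 65.8994140625), (49.21268081665039, 47.392818450927734), 11.201933860778809)
tops 102 [ 0.62861312 -0.0417019   0.12704937] ((629.7257690429688, -41.6258430480957), (24.95136260986328, 23.79958724975586), 12.104569435119629)
tops 100 [0.60778173 0.0658546  0.1268705 ] ((608.34130859375, 66.09158325195312), (24.612756729125977, 23.41304588317871), 10.013192176818848)
rail 3370 ((619.1027221679688, 12.043197631835938), (78.04976654052734, 379.8639831542969
[... 467 characters left out ...]
517211914), (49.213645935058594, 49.39896011352539), 11.048279762268066)
tops 202 [0.60808827 0.06313988 0.12543509] ((606.990966796875, 63.58735656738281), (25.162792205810547, 24.85377311706543), 9.874932289123535)
tops 219 [ 0.62900397 -0.04429121  0.1255477 ] ((628.1439208984375, -43.632240295410156), (25.176380157470703, 23.642169952392578), 10.140460968017578)
rail 982 ((452.4526672363281, -194.52566528320312), (140.8147735595703, 106.15127563476562), 88.83766174316406)
rail 7468 ((617.5333251953125, 10.464096069335938), (77.5583267211914, 380.49627685546875), 11.026861190795898)
rail 641 ((686.75537109375, -254.85386657714844), (50.15468215942383, 126.49286651611328), 89.986083984375)
```

```bash
cat >> h.py <<'E'
from scipy.spatial.transform import Rotation as Ro
def pose():
    s=status.observe(); return np.array(s["tool_pos"]),Ro.from_euler("xyz",s["tool_rot"]),s
def to(pos,rpy):
    p,R,s=pose(); T=Ro.from_euler("xyz",rpy)
    return np.round(R.inv().apply(np.array(pos)-p),4),np.round((R.inv()*T).as_rotvec(),4)
E
python3 - <<'E'
from h import *
print(to([.6,-.0362,.227],[np.pi,0,1.766]))
E
```

```text
(array([-5.813e-01, -3.717e-01, -4.000e-04]), array([-8.0000e-04,  3.0000e-04,  1.0578e+00]))
```

Emit:
jog_arm --series '[[1,[-0.035,-0.0224,0],[0,0,0.1]],[1,[-0.07,-0.0448,0],[0,0,0.2]],[1,[-0.105,-0.0672,0],[0,0,0.3]],[1,[-0.14,-0.0896,0],[0,0,0.4]],[1,[-0.175,-0.112,0],[0,0,0.5]],[1,[-0.21,-0.1344,0],[0,0,0.6]],[1,[-0.245,-0.1568,0],[0,0,0.7]],[1,[-0.28,-0.179,0],[0,0,0.8]],[1,[-0.315,-0.2016,0],[0,0,0.9]],[1,[-0.35,-0.224,0],[0,0,1.0]],[1,[-0.385,-0.2464,0],[0,0,1.058]],[1,[-0.41,-0.264,0],[0,0,1.058]]]'

```text
time: 1.2
tool_pos: [0.4728, 0.1171, 0.2267]
tool_rot: [3.141, 0.001, 1.761]
contact_force: [0.7, 0.4, -0.3]
opening: 0.0918
```

```bash
python3 - <<'E'
from h import *
print(pose()[2]); print(to([.6,-.0362,.227],[np.pi,0,1.766]))
E
```

```text
{'time': 1.2, 'qpos': array([ 8.55332855e-02,  2.72287020e-01,  1.62471403e+00, -4.49584877e-04,
        1.24383977e+00, -1.04491549e-01]), 'qvel': array([-0.64274938,  0.23529043, -0.31701192,  0.01484732,  0.09815082,
       -0.71751066]), 'joint_efforts': array([  2.1902246 , -40.68096399, -22.68000841,  -0.09252388,
         0.05243278,   1.42933421]), 'tool_pos': array([0.47278117, 0.11708183, 0.22667914]), 'tool_rot': array([3.14088937e+00, 5.01967502e-04, 1.76096521e+00]), 'contact_force': array([ 0.7045856 ,  0.39455192, -0.32412264]), 'torque': array([-0.09642233,  0.05974051, -0.06578979]), 'opening': 0.09175794516258019}
(array([-0.1746,  0.096 , -0.0002]), array([ 0.0007,  0.0005, -0.005 ]))
```

Emit:
jog_arm --series '[[1,[-0.035,0.019,0],[0,0,0]],[1,[-0.07,0.038,0],[0,0,0]],[1,[-0.105,0.057,0],[0,0,0]],[1,[-0.14,0.076,0],[0,0,0]],[1,[-0.178,0.096,0],[0,0,0]],[1,[-0.178,0.096,0],[0,0,0]],[1,[-0.178,0.096,0],[0,0,0]],[1,[-0.178,0.096,0],[0,0,0]]]'

```text
time: 1.87
tool_pos: [0.5991, -0.036, 0.2261]
tool_rot: [-3.14, -0.001, 1.765]
contact_force: [0.1, -0.1, 0.1]
opening: 0.092
```

```bash
python3 - <<'E'
from h import *
p,R,s=pose(); print(p,R.as_euler("xyz"),s["contact_force"],s["torque"])
c=eyes.read_camera("wrist"); cv2.imwrite("pics/w1.png",c["img"][:,:,::-1]); print(c["tool_from_camera"],c["camera_matrix"])
W=np.eye(4); W[:3,:3]=R.as_matrix(); W[:3,3]=p
P=cloud(c,W@c["tool_from_camera"])
np.savez("w1.npz",P=P,img=c["img"])
for lo,hi in [(.12,.131),(.09,.098),(.083,.089)]:
    m=(P[...,2]>lo)&(P[...,2]<hi)
    k,l=cv2.connectedComponents(m.astype(np.uint8))
    for i in range(1,k):
        if (l==i).sum()>200: print(lo,(l==i).sum(),np.mean(P[l==i],0),rect(P[l==i][:,:2]))
E
```

```text
[ 0.59914526 -0.03599742  0.22607572] [-3.14022778e+00 -1.03008983e-03  1.76520412e+00] [ 0.08254092 -0.10557562  0.11193212] [-0.01267144  0.09264542  0.03382178]
[[ 1.34109343e-04 -9.57855173e-01 -2.87251545e-01  7.73406703e-02]
 [ 9.99999770e-01  3.19587039e-04 -5.98808918e-04  7.49370269e-04]
 [ 6.65374090e-04 -2.87251399e-01  9.57854995e-01 -1.58663298e-01]
 [ 0.00000000e+00  0.00000000e+00  0.00000000e+00  1.00000000e+00]] [[320.88853186   0.         283.17082852]
 [  0.         320.88853186 204.32840811]
 [  0.           0.           1.        ]]
0.12 1078 [0.60729079 0.06409332 0.12633953] ((607.5271606445312, 64.16162109375), (24.12073516845703, 23.627216339111328), 11.173951148986816)
0.12 783 [ 0.62817525 -0.04230844  0.1262014 ] ((628.5089721679688, -43.229461669921875), (24.0103702545166, 24.195693969726562), 9.673693656921387)
0.09 756 [0.60414047 0.06140267 0.09452897] ((607.5958862304688, 64.37737274169922), (36.09794616699219, 35.2808837890625), 11.135259628295898)
0.09 562 [ 0.62422568 -0.03793589  0.0946423 ] ((628.7377319335938, -43.27177429199219), (35.91862487792969, 35.11641311645508), 11.624910354614258)
0.083 1304 [0.6064521  0.06393677 0.08670331] ((607.61376953125, 64.30584716796875), (48.05515670776367, 47.00123977661133), 11.145156860351562)
0.083 911 [ 0.62641643 -0.0363655   0.08659553] ((629.0569458007812, -43.894989013671875), (47.607059478759766, 48.87751007080078), 11.175661087036133)
```

View pics/w1.png

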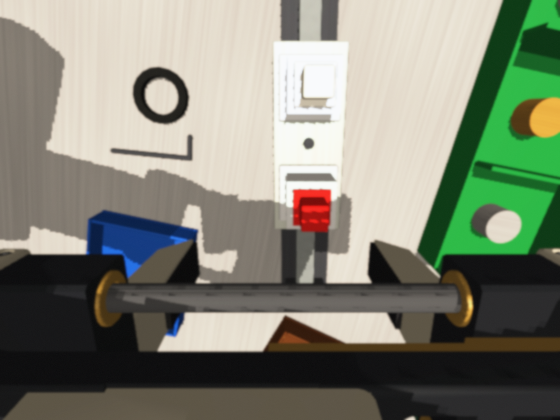

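```bash
python3 - <<'E'
from h import *
P=np.load("w1.npz")["P"]; c=eyes.read_camera("top"); Q=cloud(c)
m=(Q[...,0]>.66)&(Q[...,0]<.9)&(Q[...,1]>-.15)&(Q[...,1]<.3); print("bin zmax",np.nanpercentile(Q[m][:,2],[50,99,100]))
print(to([.6287,-.0432,.098],[np.pi,0,1.766]))
E
```

```text
bin zmax [0.00397839 0.08207465 0.08838207]
(array([-0.0139,  0.0276,  0.1288]), array([-0.0003, -0.0005,  0.001 ]))
```

Emit:
jog_arm --series '[[1,[-0.014,0.0276,0],[0,0,0]],[1,[-0.014,0.0276,0.03],[0,0,0]],[1,[-0.014,0.0276,0.06],[0,0,0]],[1,[-0.014,0.0276,0.09],[0,0,0]],[1,[-0.014,0.0276,0.115],[0,0,0]],[1,[-0.014,0.0276,0.128],[0,0,0]],[1,[-0.014,0.0276,0.128],[0,0,0]],[1,[-0.014,0.0276,0.128],[0,0,0]]]'

```text
time: 2.63
tool_pos: [0.6291, -0.0434, 0.099]
tool_rot: [-3.141, -0.0, 1.767]
contact_force: [-0.1, -1.0, -0.4]
opening: 0.0918
```

```bash
python3 - <<'E'
from h import *
p,R,s=pose(); print(p,R.as_euler("xyz"),s["contact_force"],s["torque"])
c=eyes.read_camera("wrist"); cv2.imwrite("pics/w2.png",c["img"][:,:,::-1]); 
W=np.eye(4); W[:3,:3]=R.as_matrix(); W[:3,3]=p
P=cloud(c,W@c["tool_from_camera"])
for lo,hi in [(.12,.131)]:
    m=(P[...,2]>lo)&(P[...,2]<hi)
    k,l=cv2.connectedComponents(m.astype(np.uint8))
    for i in range(1,k):
        if (l==i).sum()>200: print(lo,(l==i).sum(),np.mean(P[l==i],0),rect(P[l==i][:,:2]))
print(to([.6287,-.0432,.098],[np.pi,0,1.766]))
E
```

```text
[ 0.62906034 -0.04338674  0.09898414] [-3.14099828e+00 -4.08066864e-04  1.76729747e+00] [-0.10034551 -1.01095448 -0.37920863] [-0.10464733  0.00304543  0.01675683]
0.12 3464 [0.60832345 0.06056213 0.12629783] ((608.1724243164062, 60.77617645263672), (24.164894104003906, 17.464996337890625), 11.035882949829102)
0.12 1467 [ 0.6272759  -0.03627267  0.12576276] ((627.4763793945312, -37.345916748046875), (23.97618865966797, 12.467565536499023), 10.73564624786377)
0.12 587 [ 0.57710792 -0.04475861  0.12553565] ((577.6989135742188, -45.808807373046875), (9.984101295471191, 21.646459579467773), 64.47879028320312)
0.12 587 [ 0.67921128 -0.02441732  0.12557705] ((679.312744140625, -25.537656784057617), (21.66776466369629, 9.930336952209473), 45.561302185058594)
(array([ 0.0008, -0.0011,  0.0021]), array([0.0017, 0.0005, 0.001 ]))
```

View pics/w2.png

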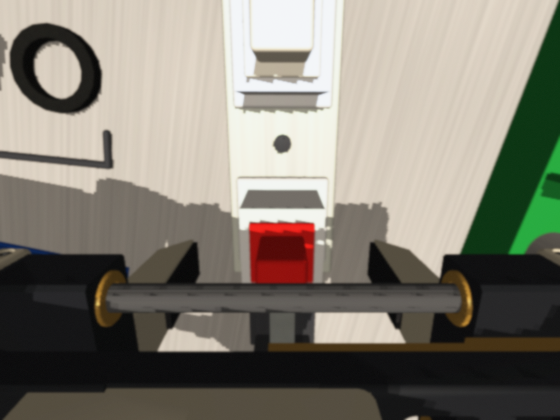

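Red head at columns 249–315 (centre 282), the jaws are centred at 283: aligned. I close gently first.

Emit:
jog_arm --series '[[-1,[0,0,0.001],[0,0,0]],[-1,[0,0,0.001],[0,0,0]],[-1,[0,0,0.001],[0,0,0]],[-1,[0,0,0.001],[0,0,0]],[-1,[0,0,0.001],[0,0,0]],[-1,[0,0,0.001],[0,0,0]],[-1,[0,0,0.001],[0,0,0]],[-1,[0,0,0.001],[0,0,0]]]' --squeeze 8

```text
time: 3.35
tool_pos: [0.6295, -0.0446, 0.0977]
tool_rot: [3.142, -0.0, 1.766]
contact_force: [-0.2, -0.8, 0.3]
opening: 0.0432
```

```bash
python3 - <<'E'
from h import *
p,R,s=pose(); print(s["time"],p,R.as_euler("xyz"),s["contact_force"],s["torque"],s["opening"], "tool F",R.inv().apply(s["contact_force"]))
E
```

```text
3.35 [ 0.62946853 -0.0446226   0.09768534] [ 3.14158161e+00 -7.33124996e-05  1.76569701e+00] [-0.19306691 -0.82315546  0.2923023 ] [-0.09642599  0.04689727  0.02169625] 0.043203508555685825 tool F [-0.77015806 -0.3488281  -0.29236262]
```

Emit:
jog_arm --series '[[-1,[0,0,0],[0,0,0]],[-1,[0,0,0],[0,0,0]],[-1,[0,0,0],[0,0,0]],[-1,[0,0,0],[0,0,0]],[-1,[0,0,0],[0,0,0]],[-1,[0,0,0],[0,0,0]]]'

```text
time: 3.85
tool_pos: [0.6291, -0.0446, 0.0976]
tool_rot: [-3.141, -0.0, 1.766]
contact_force: [-2.3, -0.8, 1.8]
opening: 0.0243
```

```bash
cat > st.py <<'E'
from h import *
p,R,s=pose(); f=lambda v:np.round(v,3)
z=R.as_matrix()[:,2]
F=Ro.from_euler("z",.195)
print("t",s["time"],"p",f(p),"rpy",f(R.as_euler("xyz")),"open",f(s["opening"]))
print("F fixture",f(F.inv().apply(s["contact_force"])),"M fixture",f(F.inv().apply(s["torque"])),"axis tip fixture",f(F.inv().apply(-z)))
E
python3 st.py
```

```text
t 3.85 p [ 0.629 -0.045  0.098] rpy [-3.141 -0.     1.766] open 0.024
F fixture [-2.436 -0.377  1.798] M fixture [-0.096  0.598  0.04 ] axis tip fixture [ 0.001 -0.     1.   ]
```

Emit:
jog_arm --series '[[-1,[0,-0.0005,0],[0,0,0]],[-1,[0,-0.0005,0],[0,0,0]],[-1,[0,-0.0005,0],[0,0,0]],[-1,[0,-0.0005,0],[0,0,0]]]' --squeeze 45

```text
time: 4.18
tool_pos: [0.6291, -0.0446, 0.0976]
tool_rot: [3.141, -0.0, 1.766]
contact_force: [-0.3, 0.2, -1.4]
opening: 0.0237
```

```bash
python3 st.py; python3 st.py
```

```text
t 4.1833 p [ 0.629 -0.045  0.098] rpy [ 3.141 -0.     1.766] open 0.024
F fixture [-0.261  0.302 -1.435] M fixture [-0.135 -0.006 -0.003] axis tip fixture [-0. -0.  1.]
t 4.1833 p [ 0.629 -0.045  0.098] rpy [ 3.141 -0.     1.766] open 0.024
F fixture [-0.261  0.302 -1.435] M fixture [-0.135 -0.006 -0.003] axis tip fixture [-0. -0.  1.]
```

Emit:
jog_arm --series '[[-1,[0,0.0004,0],[0.015,0,0]],[-1,[0,0.0007,0],[0.03,0,0]],[-1,[0,0.0007,0],[0.03,0,0]]]'

```text
time: 4.43
tool_pos: [0.6297, -0.0445, 0.0977]
tool_rot: [-3.11, -0.0, 1.766]
contact_force: [-2.5, -1.0, 1.5]
opening: 0.0239
```

```bash
python3 st.py
```

```text
t 4.4333 p [ 0.63  -0.045  0.098] rpy [-3.11  -0.     1.766] open 0.024
F fixture [-2.661 -0.54   1.485] M fixture [-0.087  0.47  -0.047] axis tip fixture [ 0.032 -0.     0.999]
```

Emit:
jog_arm --series '[[-1,[0,0.0004,0],[0.015,0,0]],[-1,[0,0.0005,0],[0.02,0,0]],[-1,[0,0.0005,0],[0.02,0,0]]]'

```text
time: 4.68
tool_pos: [0.6299, -0.0445, 0.0978]
tool_rot: [-3.09, -0.0, 1.766]
contact_force: [-3.7, -1.7, 3.0]
opening: 0.0238
```

```bash
python3 st.py
```

```text
t 4.6833 p [ 0.63  -0.044  0.098] rpy [-3.09  -0.     1.766] open 0.024
F fixture [-3.919 -0.991  3.026] M fixture [-0.041  0.71  -0.026] axis tip fixture [ 0.051 -0.     0.999]
```

Emit:
jog_arm --series '[[-1,[0,-0.0006,0],[-0.025,0,0]],[-1,[0,-0.0012,0],[-0.05,0,0]],[-1,[0,-0.0012,0],[-0.05,0,0]]]'

```text
time: 4.93
tool_pos: [0.6288, -0.0447, 0.0978]
tool_rot: [3.14, -0.0, 1.766]
contact_force: [0.7, -0.8, -2.6]
opening: 0.0239
```

```bash
python3 st.py
```

```text
t 4.9333 p [ 0.629 -0.045  0.098] rpy [ 3.14  -0.     1.766] open 0.024
F fixture [ 0.526 -0.882 -2.636] M fixture [-0.135  0.058 -0.069] axis tip fixture [-0.002 -0.     1.   ]
```

Emit:
jog_arm --series '[[-1,[-0.0004,0,0],[0,0.015,0]],[-1,[-0.0007,0,0],[0,0.03,0]],[-1,[-0.0007,0,0],[0,0.03,0]]]'

```text
time: 5.18
tool_pos: [0.6292, -0.0457, 0.0979]
tool_rot: [-3.141, -0.032, 1.765]
contact_force: [-2.2, 1.6, 2.9]
opening: 0.0237
```

```bash
python3 st.py
```

```text
t 5.1833 p [ 0.629 -0.046  0.098] rpy [-3.141 -0.032  1.765] open 0.024
F fixture [-1.882  1.991  2.883] M fixture [ 0.121  0.583 -0.018] axis tip fixture [ 0.001 -0.032  0.999]
```

Emit:
jog_arm --series '[[-1,[-0.0002,0,0],[0,0.01,0]],[-1,[-0.0005,0,0],[0,0.02,0]],[-1,[-0.0005,0,0],[0,0.02,0]]]'

```text
time: 5.43
tool_pos: [0.6293, -0.046, 0.0977]
tool_rot: [-3.142, -0.051, 1.765]
contact_force: [-1.1, -0.0, 0.9]
opening: 0.0238
```

```bash
python3 st.py
```

```text
t 5.4333 p [ 0.629 -0.046  0.098] rpy [-3.142 -0.051  1.765] open 0.024
F fixture [-1.041  0.179  0.89 ] M fixture [0.012 0.534 0.063] axis tip fixture [ 0.    -0.051  0.999]
```

```bash
cat > st2.py <<'E'
from h import *
F=Ro.from_euler("z",.195); A=[]
for i in range(6):
    eyes.read_camera("wrist"); p,R,s=pose(); A.append(np.r_[F.inv().apply(s["contact_force"]),F.inv().apply(s["torque"])])
A=np.array(A); print(s["time"],np.round(p,4),"mean",np.round(A.mean(0),2),"std",np.round(A.std(0),2),"tip",np.round(F.inv().apply(-R.as_matrix()[:,2]),3))
E
python3 st2.py; sed -i 's/range(6)/range(4)/' st2.py
```

```text
5.7333 [ 0.6292 -0.0458  0.0977] mean [-1.84  0.65  0.39 -0.13  0.47  0.05] std [0.46 0.43 0.38 0.04 0.04 0.01] tip [ 0.    -0.05   0.999]
```

Emit:
jog_arm --series '[[-1,[0.0006,0,0],[0,-0.025,0]],[-1,[0.0012,0,0],[0,-0.05,0]],[-1,[0.0012,0,0],[0,-0.05,0]]]'

```text
time: 5.98
tool_pos: [0.6289, -0.0441, 0.0978]
tool_rot: [3.142, 0.002, 1.767]
contact_force: [-1.5, -2.5, -0.6]
opening: 0.0239
```

```bash
python3 st2.py
```

```text
6.1833 [ 0.629  -0.0447  0.0978] mean [-1.58 -0.55 -0.37 -0.19  0.39  0.01] std [0.53 0.75 0.49 0.09 0.03 0.01] tip [-0. -0.  1.]
```

Emit:
jog_arm --series '[[-1,[-0.0008,0,0],[0,0.035,0]],[-1,[-0.0016,0,0],[0,0.065,0]],[-1,[-0.0016,0,0],[0,0.065,0]]]'

```text
time: 6.43
tool_pos: [0.6295, -0.0469, 0.0978]
tool_rot: [3.141, -0.067, 1.764]
contact_force: [-2.4, 2.6, 2.1]
opening: 0.024
```

```bash
python3 st2.py
```

```text
6.6333 [ 0.6294 -0.0461  0.0979] mean [-1.26  1.15  0.43 -0.    0.34  0.02] std [0.28 0.41 0.86 0.14 0.02 0.04] tip [-0.    -0.064  0.998]
```

Emit:
jog_arm --series '[[-1,[0.0008,0,0],[0,-0.035,0]],[-1,[0.0016,0,0],[0,-0.065,0]],[-1,[0.0016,0.0008,0],[0.035,-0.065,0]],[-1,[0.0016,0.0016,0],[0.065,-0.065,0]],[-1,[0.0016,0.0016,0],[0.065,-0.065,0]]]'

```text
time: 7.05
tool_pos: [0.6301, -0.0439, 0.0983]
tool_rot: [-3.073, 0.001, 1.769]
contact_force: [-7.1, 0.0, 6.1]
opening: 0.0237
```

```bash
python3 st2.py
```

```text
7.25 [ 0.6301 -0.044   0.0984] mean [-5.39  1.09  3.89  0.16  0.8  -0.03] std [0.72 0.31 0.5  0.02 0.07 0.04] tip [0.066 0.    0.998]
```

Emit:
jog_arm --series '[[-1,[0,-0.0008,0],[-0.035,0,0]],[-1,[0,-0.0016,0],[-0.065,0,0]],[-1,[-0.0008,-0.0016,0],[-0.065,0.035,0]],[-1,[-0.0016,-0.0016,0],[-0.065,0.07,0]],[-1,[-0.002,-0.0016,0],[-0.065,0.085,0]],[-1,[-0.002,-0.0016,0],[-0.065,0.085,0]]]'

```text
time: 7.75
tool_pos: [0.6293, -0.047, 0.0982]
tool_rot: [-3.141, -0.085, 1.764]
contact_force: [-3.4, 1.7, 3.2]
opening: 0.0241
```

```bash
python3 st2.py; python3 - <<'E'
from h import *
c=eyes.read_camera("scene"); i=c["img"][230:360,250:480,::-1]; cv2.imwrite("pics/s1.png",cv2.resize(i,None,fx=3.4,fy=3.4,interpolation=cv2.INTER_CUBIC))
E
```

```text
7.95 [ 0.6293 -0.0465  0.0982] mean [-3.7  -0.38  2.89 -0.14  0.76  0.06] std [0.41 0.55 0.49 0.04 0.07 0.02] tip [ 0.    -0.084  0.996]
```

View pics/s1.png

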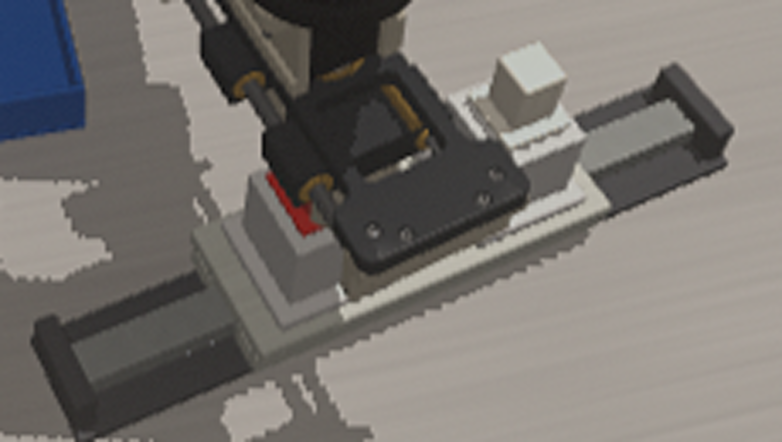

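```bash
python3 - <<'E'
from h import *
c=eyes.read_camera("wrist"); i=c["img"][180:300,200:370,::-1]; cv2.imwrite("pics/wy.png",cv2.resize(i,None,fx=4.5,fy=4.5,interpolation=cv2.INTER_CUBIC))
E
```

```text
(no output)
```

View pics/wy.png

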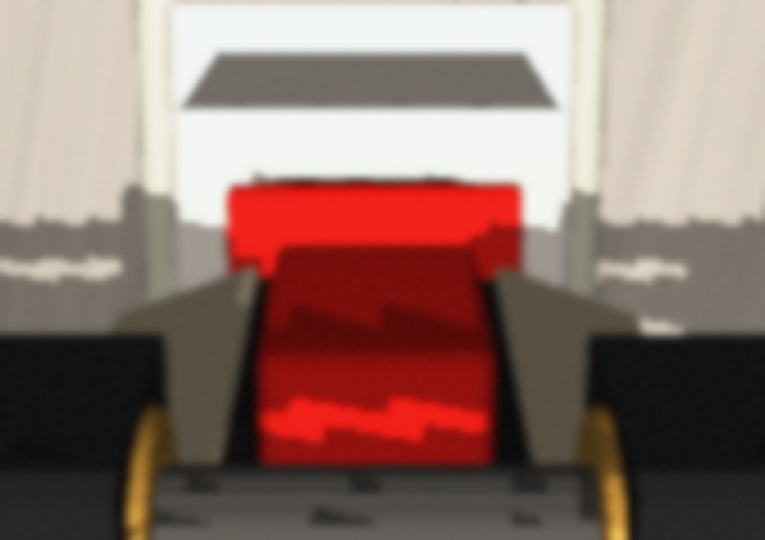

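Emit:
jog_arm --series '[[-1,[0.001,0,0],[0,-0.045,0]],[-1,[0.002,0,0],[0,-0.085,0]],[-1,[0.002,0,0],[0,-0.085,0]]]'

```text
time: 8.3
tool_pos: [0.6288, -0.0437, 0.098]
tool_rot: [-3.141, 0.002, 1.767]
contact_force: [-1.5, -3.8, -1.0]
opening: 0.0238
```

```bash
python3 st2.py; python3 - <<'E'
from h import *
c=eyes.read_camera("wrist"); i=c["img"][180:300,200:370,::-1]; cv2.imwrite("pics/wn.png",cv2.resize(i,None,fx=4.5,fy=4.5,interpolation=cv2.INTER_CUBIC))
E
```

```text
8.5 [ 0.629  -0.0447  0.098 ] mean [-2.69 -0.44  0.17 -0.25  0.57 -0.03] std [0.36 1.05 0.47 0.13 0.04 0.03] tip [ 0.    -0.001  1.   ]
```

View pics/wn.png

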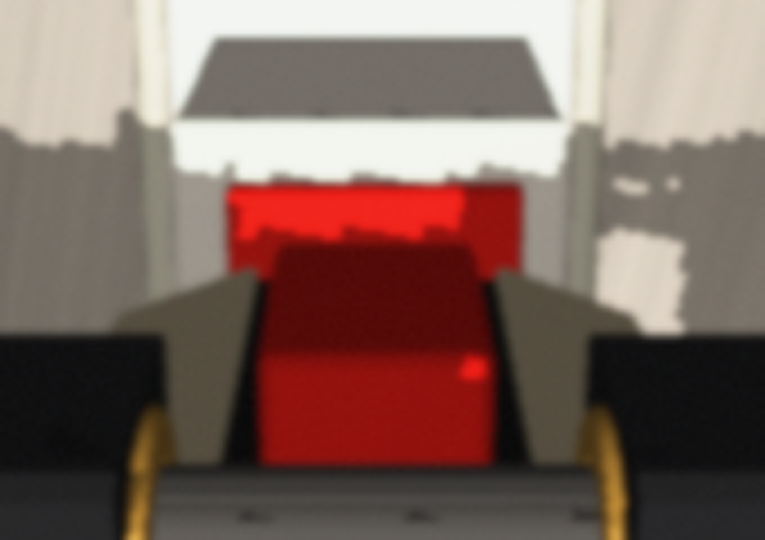

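The wrist views at 0 and 0.085 rad along the rail show the plug turning with the gripper, with almost no resistance. Across the rail the force climbed at once (Fx −5.4 N). So it gives along the rail, and I rock about tool y.

```bash
cat > rock.py <<'E'
import numpy as np,sys,json
d,u1,u0=float(sys.argv[1]),float(sys.argv[2]),float(sys.argv[3]) if len(sys.argv)>3 else 0
th=[.08,.14,.05,-.05,-.14,-.05,.05,.14,.05,-.05,-.12,0]
y=float(sys.argv[4]) if len(sys.argv)>4 else 0
out=[]
for i,t in enumerate(th):
    u=u1*(i+1)/12
    out.append([-1,[round(-(d+u)*np.sin(t),4),y,round(d-(d+u)*np.cos(t),4)],[0,t,0]])
print(json.dumps(out))
E
python3 rock.py .023 .002 0 -.0004
```

```text
[[-1, [-0.0019, -0.0004, -0.0001], [0, 0.08, 0]], [-1, [-0.0033, -0.0004, -0.0001], [0, 0.14, 0]], [-1, [-0.0012, -0.0004, -0.0005], [0, 0.05, 0]], [-1, [0.0012, -0.0004, -0.0006], [0, -0.05, 0]], [-1, [0.0033, -0.0004, -0.0006], [0, -0.14, 0]], [-1, [0.0012, -0.0004, -0.001], [0, -0.05, 0]], [-1, [-0.0012, -0.0004, -0.0011], [0, 0.05, 0]], [-1, [-0.0034, -0.0004, -0.0011], [0, 0.14, 0]], [-1, [-0.0012, -0.0004, -0.0015], [0, 0.05, 0]], [-1, [0.0012, -0.0004, -0.0016], [0, -0.05, 0]], [-1, [0.003, -0.0004, -0.0017], [0, -0.12, 0]], [-1, [-0.0, -0.0004, -0.002], [0, 0, 0]]]
```

Emit:
jog_arm --series '[[-1,[-0.0019,-0.0004,-0.0001],[0,0.08,0]],[-1,[-0.0033,-0.0004,-0.0001],[0,0.14,0]],[-1,[-0.0012,-0.0004,-0.0005],[0,0.05,0]],[-1,[0.0012,-0.0004,-0.0006],[0,-0.05,0]],[-1,[0.0033,-0.0004,-0.0006],[0,-0.14,0]],[-1,[0.0012,-0.0004,-0.001],[0,-0.05,0]],[-1,[-0.0012,-0.0004,-0.0011],[0,0.05,0]],[-1,[-0.0034,-0.0004,-0.0011],[0,0.14,0]],[-1,[-0.0012,-0.0004,-0.0015],[0,0.05,0]],[-1,[0.0012,-0.0004,-0.0016],[0,-0.05,0]],[-1,[0.003,-0.0004,-0.0017],[0,-0.12,0]],[-1,[0,-0.0004,-0.002],[0,0,0]]]'

```text
time: 9.55
tool_pos: [0.6281, -0.0402, 0.0999]
tool_rot: [-3.139, 0.011, 1.776]
contact_force: [-5.4, -13.1, -10.7]
opening: 0.0237
```

```bash
cat > chk.py <<'E'
from h import *
import sys
p,R,s=pose(); c=eyes.read_camera("wrist"); 
W=np.eye(4); W[:3,:3]=R.as_matrix(); W[:3,3]=p
P=cloud(c,W@c["tool_from_camera"])
# sleeve top: bright, low-saturation pixels near the red plug; flange: red
F=Ro.from_euler("z",.195); L=F.inv().apply(P.reshape(-1,3)-[.6287,-.0434,0]).reshape(P.shape)
hsv=cv2.cvtColor(c["img"],cv2.COLOR_RGB2HSV)
m=(hsv[...,1]<90)&(abs(L[...,0])<20e-3)&(L[...,1]>19.5e-3)&(L[...,1]<23e-3)&(L[...,2]>.07)
print("sleeve top z",m.sum(),np.round(np.percentile(L[m][:,2],[25,50,75]),4) if m.sum() else 0)
m=(hsv[...,1]<90)&(abs(L[...,0])<20e-3)&(abs(L[...,1]-110e-3)<23e-3)&(L[...,2]>.075)&(L[...,2]<.095)
print("white sleeve top z",m.sum(),np.round(np.median(L[m][:,2]),4) if m.sum() else 0)
m=(hsv[...,1]>180)&(abs(L[...,0])<20e-3)&(L[...,1]>13e-3)&(L[...,1]<19e-3)&(L[...,2]>.07)
print("flange top z",m.sum(),np.round(np.median(L[m][:,2]),4) if m.sum() else 0)
i=c["img"][150:300,190:380,::-1]; cv2.imwrite(sys.argv[1],cv2.resize(i,None,fx=3.5,fy=3.5,interpolation=cv2.INTER_CUBIC))
E
python3 st2.py; python3 chk.py pics/r1.png
```

```text
9.75 [ 0.6287 -0.0438  0.1   ] mean [-0.76  4.98  1.23  1.26  0.23  0.04] std [0.81 1.43 0.98 0.2  0.06 0.02] tip [-0.001 -0.003  1.   ]
sleeve top z 1198 [0.0871 0.19   0.1912]
white sleeve top z 2831 0.0935
flange top z 538 0.0959
```

View pics/r1.png

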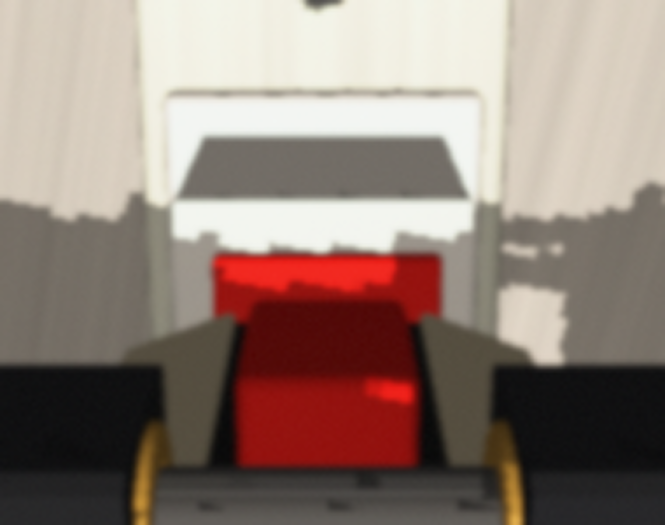

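```bash
sed -i 's/^th=.*/th=[.08,.14,.14,.04,-.06,-.14,-.14,-.04,.06,.1,.04,0]/' rock.py; sed -i 's/^m=\(.*\)(L\[...,2\]>.07)/m=\1(L[...,2]>.07)\&(L[...,2]<.13)/' chk.py; python3 rock.py .025 .0025;python3 chk.py pics/x.png
```

```text
[[-1, [-0.002, 0, -0.0001], [0, 0.08, 0]], [-1, [-0.0035, 0, -0.0002], [0, 0.14, 0]], [-1, [-0.0036, 0, -0.0004], [0, 0.14, 0]], [-1, [-0.001, 0, -0.0008], [0, 0.04, 0]], [-1, [0.0016, 0, -0.001], [0, -0.06, 0]], [-1, [0.0037, 0, -0.001], [0, -0.14, 0]], [-1, [0.0037, 0, -0.0012], [0, -0.14, 0]], [-1, [0.0011, 0, -0.0016], [0, -0.04, 0]], [-1, [-0.0016, 0, -0.0018], [0, 0.06, 0]], [-1, [-0.0027, 0, -0.0019], [0, 0.1, 0]], [-1, [-0.0011, 0, -0.0023], [0, 0.04, 0]], [-1, [-0.0, 0, -0.0025], [0, 0, 0]]]
sleeve top z 419 [0.0863 0.0867 0.0872]
white sleeve top z 2828 0.0935
flange top z 552 0.0958
```

Emit:
jog_arm --series '[[-1,[-0.002,0,-0.0001],[0,0.08,0]],[-1,[-0.0035,0,-0.0002],[0,0.14,0]],[-1,[-0.0036,0,-0.0004],[0,0.14,0]],[-1,[-0.001,0,-0.0008],[0,0.04,0]],[-1,[0.0016,0,-0.001],[0,-0.06,0]],[-1,[0.0037,0,-0.001],[0,-0.14,0]],[-1,[0.0037,0,-0.0012],[0,-0.14,0]],[-1,[0.0011,0,-0.0016],[0,-0.04,0]],[-1,[-0.0016,0,-0.0018],[0,0.06,0]],[-1,[-0.0027,0,-0.0019],[0,0.1,0]],[-1,[-0.0011,0,-0.0023],[0,0.04,0]],[-1,[0,0,-0.0025],[0,0,0]]]'

```text
time: 10.85
tool_pos: [0.629, -0.0457, 0.1023]
tool_rot: [3.14, -0.002, 1.762]
contact_force: [-0.3, 1.2, -0.6]
opening: 0.0238
```

```bash
python3 st2.py; python3 chk.py pics/r2.png; python3 rock.py .0275 .003
```

```text
11.05 [ 0.629  -0.0454  0.1025] mean [ 0.5  -1.52 -4.32 -0.44  0.04 -0.04] std [0.58 0.82 0.56 0.2  0.06 0.02] tip [-0.001 -0.001  1.   ]
sleeve top z 405 [0.0863 0.0867 0.0871]
white sleeve top z 2762 0.0934
flange top z 591 0.0992
[[-1, [-0.0022, 0, -0.0002], [0, 0.08, 0]], [-1, [-0.0039, 0, -0.0002], [0, 0.14, 0]], [-1, [-0.0039, 0, -0.0005], [0, 0.14, 0]], [-1, [-0.0011, 0, -0.001], [0, 0.04, 0]], [-1, [0.0017, 0, -0.0012], [0, -0.06, 0]], [-1, [0.004, 0, -0.0012], [0, -0.14, 0]], [-1, [0.0041, 0, -0.0015], [0, -0.14, 0]], [-1, [0.0012, 0, -0.002], [0, -0.04, 0]], [-1, [-0.0018, 0, -0.0022], [0, 0.06, 0]], [-1, [-0.003, 0, -0.0024], [0, 0.1, 0]], [-1, [-0.0012, 0, -0.0027], [0, 0.04, 0]], [-1, [-0.0, 0, -0.003], [0, 0, 0]]]
```

The plug has climbed 4.5 mm and the sleeve top is still at 86.7 mm. Pull at rest is 4.3 N, so I continue at about 2.5 mm per call.

Emit:
jog_arm --series '[[-1,[-0.0022,0,0],[0,0.08,0]],[-1,[-0.0039,0,0],[0,0.14,0]],[-1,[-0.0039,0,-0.0002],[0,0.14,0]],[-1,[-0.0011,0,-0.0006],[0,0.04,0]],[-1,[0.0017,0,-0.0009],[0,-0.06,0]],[-1,[0.004,0,-0.001],[0,-0.14,0]],[-1,[0.0041,0,-0.0013],[0,-0.14,0]],[-1,[0.0012,0,-0.0016],[0,-0.04,0]],[-1,[-0.0018,0,-0.0018],[0,0.06,0]],[-1,[-0.003,0,-0.002],[0,0.1,0]],[-1,[-0.0012,0,-0.0023],[0,0.04,0]],[-1,[0,0,-0.0025],[0,0,0]]]'

```text
time: 12.1
tool_pos: [0.6288, -0.0453, 0.1053]
tool_rot: [3.141, -0.001, 1.762]
contact_force: [-0.5, 0.1, -2.9]
opening: 0.0236
```

```bash
python3 st2.py; python3 chk.py pics/r3.png; python3 rock.py .030 .003
```

```text
12.3 [ 0.6288 -0.045   0.1056] mean [-0.53 -1.92 -2.04 -0.61  0.25 -0.01] std [0.43 1.   1.19 0.23 0.02 0.02] tip [-0.001 -0.001  1.   ]
sleeve top z 405 [0.0863 0.0868 0.0872]
white sleeve top z 2651 0.0934
flange top z 621 0.1022
[[-1, [-0.0024, 0, -0.0002], [0, 0.08, 0]], [-1, [-0.0043, 0, -0.0002], [0, 0.14, 0]], [-1, [-0.0043, 0, -0.0004], [0, 0.14, 0]], [-1, [-0.0012, 0, -0.001], [0, 0.04, 0]], [-1, [0.0019, 0, -0.0012], [0, -0.06, 0]], [-1, [0.0044, 0, -0.0012], [0, -0.14, 0]], [-1, [0.0044, 0, -0.0014], [0, -0.14, 0]], [-1, [0.0013, 0, -0.002], [0, -0.04, 0]], [-1, [-0.0019, 0, -0.0022], [0, 0.06, 0]], [-1, [-0.0032, 0, -0.0023], [0, 0.1, 0]], [-1, [-0.0013, 0, -0.0027], [0, 0.04, 0]], [-1, [-0.0, 0, -0.003], [0, 0, 0]]]
```

Emit:
jog_arm --series '[[-1,[-0.0024,0,-0.0002],[0,0.08,0]],[-1,[-0.0043,0,-0.0002],[0,0.14,0]],[-1,[-0.0043,0,-0.0004],[0,0.14,0]],[-1,[-0.0012,0,-0.001],[0,0.04,0]],[-1,[0.0019,0,-0.0012],[0,-0.06,0]],[-1,[0.0044,0,-0.0012],[0,-0.14,0]],[-1,[0.0044,0,-0.0014],[0,-0.14,0]],[-1,[0.0013,0,-0.002],[0,-0.04,0]],[-1,[-0.0019,0,-0.0022],[0,0.06,0]],[-1,[-0.0032,0,-0.0023],[0,0.1,0]],[-1,[-0.0013,0,-0.0027],[0,0.04,0]],[-1,[0,0,-0.003],[0,0,0]]]'

```text
time: 13.35
tool_pos: [0.6287, -0.045, 0.1079]
tool_rot: [3.141, -0.001, 1.762]
contact_force: [0.5, 1.1, -2.0]
opening: 0.0239
```

```bash
python3 st2.py; python3 chk.py pics/r4.png; python3 rock.py .033 .003
```

```text
13.55 [ 0.6287 -0.0447  0.1082] mean [-0.2  -2.11 -3.89 -0.57  0.09 -0.07] std [0.19 1.4  0.7  0.27 0.02 0.01] tip [-0.    -0.001  1.   ]
sleeve top z 389 [0.0863 0.0868 0.0872]
white sleeve top z 2648 0.0935
flange top z 649 0.1047
[[-1, [-0.0027, 0, -0.0001], [0, 0.08, 0]], [-1, [-0.0047, 0, -0.0002], [0, 0.14, 0]], [-1, [-0.0047, 0, -0.0004], [0, 0.14, 0]], [-1, [-0.0014, 0, -0.001], [0, 0.04, 0]], [-1, [0.0021, 0, -0.0012], [0, -0.06, 0]], [-1, [0.0048, 0, -0.0012], [0, -0.14, 0]], [-1, [0.0048, 0, -0.0014], [0, -0.14, 0]], [-1, [0.0014, 0, -0.002], [0, -0.04, 0]], [-1, [-0.0021, 0, -0.0022], [0, 0.06, 0]], [-1, [-0.0035, 0, -0.0023], [0, 0.1, 0]], [-1, [-0.0014, 0, -0.0027], [0, 0.04, 0]], [-1, [-0.0, 0, -0.003], [0, 0, 0]]]
```

Emit:
jog_arm --series '[[-1,[-0.0027,0,-0.0001],[0,0.08,0]],[-1,[-0.0047,0,-0.0002],[0,0.14,0]],[-1,[-0.0047,0,-0.0004],[0,0.14,0]],[-1,[-0.0014,0,-0.001],[0,0.04,0]],[-1,[0.0021,0,-0.0012],[0,-0.06,0]],[-1,[0.0048,0,-0.0012],[0,-0.14,0]],[-1,[0.0048,0,-0.0014],[0,-0.14,0]],[-1,[0.0014,0,-0.002],[0,-0.04,0]],[-1,[-0.0021,0,-0.0022],[0,0.06,0]],[-1,[-0.0035,0,-0.0023],[0,0.1,0]],[-1,[-0.0014,0,-0.0027],[0,0.04,0]],[-1,[0,0,-0.003],[0,0,0]]]'

```text
time: 14.6
tool_pos: [0.6288, -0.0452, 0.1113]
tool_rot: [3.141, -0.001, 1.762]
contact_force: [0.1, -0.6, -4.0]
opening: 0.0234
```

```bash
python3 st2.py; python3 chk.py pics/r5.png; python3 rock.py .036 .003
```

```text
14.8 [ 0.6288 -0.0449  0.1116] mean [-0.67 -2.46 -1.97 -0.67  0.17 -0.02] std [0.35 1.12 1.01 0.25 0.02 0.02] tip [-0.001 -0.001  1.   ]
sleeve top z 377 [0.0863 0.0867 0.0871]
white sleeve top z 2582 0.0935
flange top z 632 0.1082
[[-1, [-0.0029, 0, -0.0001], [0, 0.08, 0]], [-1, [-0.0051, 0, -0.0001], [0, 0.14, 0]], [-1, [-0.0051, 0, -0.0004], [0, 0.14, 0]], [-1, [-0.0015, 0, -0.001], [0, 0.04, 0]], [-1, [0.0022, 0, -0.0012], [0, -0.06, 0]], [-1, [0.0052, 0, -0.0011], [0, -0.14, 0]], [-1, [0.0053, 0, -0.0014], [0, -0.14, 0]], [-1, [0.0015, 0, -0.002], [0, -0.04, 0]], [-1, [-0.0023, 0, -0.0022], [0, 0.06, 0]], [-1, [-0.0038, 0, -0.0023], [0, 0.1, 0]], [-1, [-0.0015, 0, -0.0027], [0, 0.04, 0]], [-1, [-0.0, 0, -0.003], [0, 0, 0]]]
```

Raised 13.6 mm, sleeve still down.

Emit:
jog_arm --series '[[-1,[-0.0029,0,-0.0001],[0,0.08,0]],[-1,[-0.0051,0,-0.0001],[0,0.14,0]],[-1,[-0.0051,0,-0.0004],[0,0.14,0]],[-1,[-0.0015,0,-0.001],[0,0.04,0]],[-1,[0.0022,0,-0.0012],[0,-0.06,0]],[-1,[0.0052,0,-0.0011],[0,-0.14,0]],[-1,[0.0053,0,-0.0014],[0,-0.14,0]],[-1,[0.0015,0,-0.002],[0,-0.04,0]],[-1,[-0.0023,0,-0.0022],[0,0.06,0]],[-1,[-0.0038,0,-0.0023],[0,0.1,0]],[-1,[-0.0015,0,-0.0027],[0,0.04,0]],[-1,[0,0,-0.003],[0,0,0]]]'

```text
time: 15.85
tool_pos: [0.6291, -0.0457, 0.1152]
tool_rot: [3.14, 0.0, 1.762]
contact_force: [-1.7, -0.3, 3.0]
opening: 0.0238
```

```bash
python3 st2.py; python3 chk.py pics/r6.png; python3 rock.py .039 .003
```

```text
16.05 [ 0.6291 -0.0453  0.1152] mean [-2.14 -3.75  5.11 -0.87  0.5  -0.01] std [0.16 1.6  1.73 0.38 0.03 0.03] tip [-0.001 -0.     1.   ]
sleeve top z 365 [0.0863 0.0868 0.0872]
white sleeve top z 2567 0.0934
flange top z 616 0.1127
[[-1, [-0.0031, 0, -0.0001], [0, 0.08, 0]], [-1, [-0.0055, 0, -0.0001], [0, 0.14, 0]], [-1, [-0.0055, 0, -0.0004], [0, 0.14, 0]], [-1, [-0.0016, 0, -0.001], [0, 0.04, 0]], [-1, [0.0024, 0, -0.0012], [0, -0.06, 0]], [-1, [0.0057, 0, -0.0011], [0, -0.14, 0]], [-1, [0.0057, 0, -0.0014], [0, -0.14, 0]], [-1, [0.0016, 0, -0.002], [0, -0.04, 0]], [-1, [-0.0025, 0, -0.0022], [0, 0.06, 0]], [-1, [-0.0041, 0, -0.0023], [0, 0.1, 0]], [-1, [-0.0017, 0, -0.0027], [0, 0.04, 0]], [-1, [-0.0, 0, -0.003], [0, 0, 0]]]
```

Emit:
jog_arm --series '[[-1,[-0.0015,0,-0.0005],[0,0.03,0]],[-1,[-0.0025,0,-0.001],[0,0.05,0]],[-1,[-0.001,0,-0.0015],[0,0,0]],[-1,[0.001,0,-0.002],[0,-0.05,0]],[-1,[0,0,-0.003],[0,-0.02,0]],[-1,[-0.001,0,-0.004],[0,0,0]]]'

```text
time: 16.6
tool_pos: [0.6287, -0.0448, 0.1179]
tool_rot: [-3.141, -0.004, 1.766]
contact_force: [-0.7, 0.2, -1.0]
opening: 0.0235
```

```bash
python3 st2.py; python3 chk.py pics/r7.png
```

```text
16.8 [ 0.6288 -0.0464  0.1178] mean [-0.21 -0.8  -0.21 -0.11  0.05 -0.01] std [0.55 0.58 0.79 0.01 0.03 0.01] tip [ 0.    -0.001  1.   ]
sleeve top z 356 [0.0863 0.0867 0.0871]
white sleeve top z 2423 0.0934
flange top z 503 0.1152
```

All forces are near zero, so the plug is free. Now straight up.

Emit:
jog_arm --series '[[-1,[0,0,-0.002],[0,0,0]],[-1,[0,0,-0.004],[0,0,0]],[-1,[0,0,-0.006],[0,0,0]],[-1,[0,0,-0.008],[0,0,0]],[-1,[0,0,-0.011],[0,0,0]],[-1,[0,0,-0.015],[0,0,0]],[-1,[0,0,-0.02],[0,0,0]],[-1,[0,0,-0.03],[0,0,0]],[-1,[0,0,-0.045],[0,0,0]],[-1,[0,0,-0.06],[0,0,0]],[-1,[0,0,-0.07],[0,0,0]],[-1,[0,0,-0.07],[0,0,0]]]'

```text
time: 17.85
tool_pos: [0.6301, -0.0459, 0.1915]
tool_rot: [3.137, 0.002, 1.765]
contact_force: [-0.0, -0.9, 0.6]
opening: 0.0235
```

```bash
python3 st2.py; python3 chk.py pics/r8.png; python3 - <<'E'
from h import *
print(to([.4447,-.1938,.188],[np.pi,0,np.pi/2]))
c=eyes.read_camera("scene"); cv2.imwrite("pics/s2.png",c["img"][:,:,::-1])
E
```

```text
18.05 [ 0.6283 -0.0456  0.1873] mean [ 0.12 -0.25 -0.99 -0.07  0.04 -0.01] std [0.58 0.62 0.64 0.01 0.02 0.03] tip [ 0.002 -0.001  1.   ]
sleeve top z 195 [0.0863 0.0867 0.0872]
white sleeve top z 1631 0.0878
flange top z 0 0
(array([-0.1099, -0.2087, -0.0006]), array([-0.0019, -0.0006,  0.1943]))
```

View pics/s2.png

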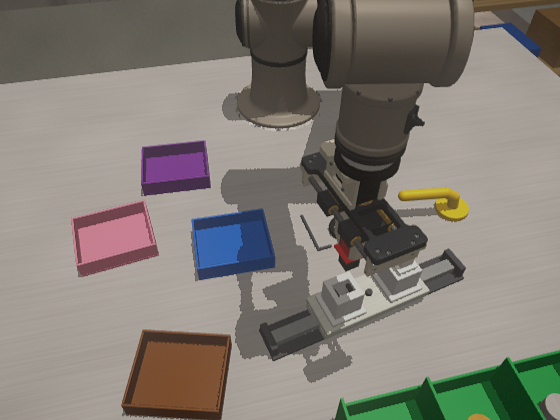

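The plug hangs in the gripper, the sleeve at (340,295) is empty and seated, and the tub is at (232,243). On to the tub.

Emit:
jog_arm --series '[[-1,[-0.007,-0.013,0],[0,0,0.02]],[-1,[-0.02,-0.038,0],[0,0,0.05]],[-1,[-0.035,-0.066,0],[0,0,0.08]],[-1,[-0.05,-0.095,0],[0,0,0.11]],[-1,[-0.065,-0.123,0],[0,0,0.14]],[-1,[-0.08,-0.152,0],[0,0,0.17]],[-1,[-0.095,-0.18,0],[0,0,0.194]],[-1,[-0.104,-0.198,0],[0,0,0.194]],[-1,[-0.11,-0.2087,0],[0,0,0.194]],[-1,[-0.11,-0.2087,0],[0,0,0.194]],[-1,[-0.11,-0.2087,0],[0,0,0.194]]]'

```text
time: 19.07
tool_pos: [0.4455, -0.1941, 0.1881]
tool_rot: [3.141, -0.0, 1.57]
contact_force: [-0.3, -0.4, 0.2]
opening: 0.0238
```

```bash
python3 st.py; python3 - <<'E'
from h import *
print(to([.4447,-.1938,.05],[np.pi,0,np.pi/2]))
c=eyes.read_camera("scene"); cv2.imwrite("pics/s3.png",c["img"][:,:,::-1])
E
```

```text
t 19.0667 p [ 0.446 -0.194  0.188] rpy [ 3.141 -0.     1.57 ] open 0.024
F fixture [-0.411 -0.298  0.239] M fixture [-0.082  0.068 -0.016] axis tip fixture [-0. -0.  1.]
(array([ 0.0002, -0.0009,  0.1381]), array([ 0.0004, -0.0004, -0.0008]))
```

View pics/s3.png

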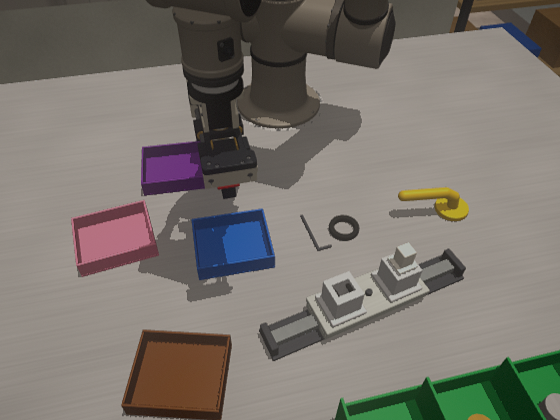

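Emit:
jog_arm --series '[[-1,[0,0,0.02],[0,0,0]],[-1,[0,0,0.045],[0,0,0]],[-1,[0,0,0.07],[0,0,0]],[-1,[0,0,0.09],[0,0,0]],[-1,[0,0,0.11],[0,0,0]],[-1,[0,0,0.125],[0,0,0]],[-1,[0,0,0.133],[0,0,0]],[-1,[0,0,0.138],[0,0,0]],[-1,[0,0,0.141],[0,0,0]],[-1,[0,0,0.143],[0,0,0]],[-1,[0,0,0.143],[0,0,0]]]'

```text
time: 20.03
tool_pos: [0.4457, -0.194, 0.0454]
tool_rot: [3.141, 0.0, 1.571]
contact_force: [-0.3, -0.4, -0.1]
opening: 0.0237
```

```bash
python3 st2.py
```

```text
20.2333 [ 0.4456 -0.1942  0.0458] mean [-0.28  0.13 -0.6  -0.1   0.06  0.01] std [0.25 0.54 0.44 0.04 0.01 0.03] tip [-0.001  0.001  1.   ]
```

Emit:
jog_arm --series '[[-1,[0,0,0.001],[0,0,0]],[-1,[0,0,0.002],[0,0,0]],[-1,[0,0,0.003],[0,0,0]],[-1,[0,0,0.0035],[0,0,0]],[-1,[0,0,0.0035],[0,0,0]]]'

```text
time: 20.65
tool_pos: [0.4452, -0.1939, 0.0415]
tool_rot: [-3.141, -0.0, 1.571]
contact_force: [0.2, -0.3, -0.7]
opening: 0.0241
```

```bash
python3 st2.py
```

```text
20.85 [ 0.4453 -0.194   0.0417] mean [ 0.28  0.09 -1.05 -0.09  0.07 -0.01] std [0.25 0.63 0.83 0.01 0.02 0.01] tip [-0. -0.  1.]
```

Emit:
jog_arm --series '[[-1,[0,0,0.0005],[0,0,0]],[-1,[0,0,0.001],[0,0,0]],[-1,[0,0,0.0015],[0,0,0]],[-1,[0,0,0.0015],[0,0,0]]]'

```text
time: 21.18
tool_pos: [0.4454, -0.194, 0.0414]
tool_rot: [3.141, 0.0, 1.571]
contact_force: [-3.0, 1.4, 13.2]
opening: 0.0237
```

```bash
python3 st2.py
```

```text
21.3833 [ 0.4454 -0.194   0.0413] mean [-2.78  2.61 12.46  0.33  0.66  0.  ] std [0.47 0.38 0.35 0.03 0.04 0.03] tip [-0.001  0.001  1.   ]
```

Touching the floor, with 12 N down. I ease back 1 mm, open partway, then rise.

Emit:
jog_arm --series '[[-1,[0,0,-0.001],[0,0,0]],[-1,[0,0,-0.001],[0,0,0]],[-0.2,[0,0,-0.001],[0,0,0]],[-0.1,[0,0,-0.001],[0,0,0]],[0,[0,0,-0.001],[0,0,0]],[0,[0,0,-0.001],[0,0,0]],[0,[0,0,-0.001],[0,0,0]],[0,[0,0,-0.001],[0,0,0]]]'

```text
time: 22.05
tool_pos: [0.4452, -0.1939, 0.0411]
tool_rot: [-3.141, -0.0, 1.571]
contact_force: [0.1, -0.6, -0.3]
opening: 0.0458
```

Emit:
jog_arm --series '[[0,[0,0,-0.005],[0,0,0]],[0,[0,0,-0.015],[0,0,0]],[0,[0,0,-0.03],[0,0,0]],[0,[0,0,-0.06],[0,0,0]],[0,[0,0,-0.09],[0,0,0]],[0,[0,0,-0.12],[0,0,0]],[0,[0,0,-0.15],[0,0,0]],[0,[0,0,-0.165],[0,0,0]],[0,[0,0,-0.17],[0,0,0]],[0,[0,0,-0.17],[0,0,0]]]'

```text
time: 22.88
tool_pos: [0.4457, -0.1942, 0.2129]
tool_rot: [3.139, 0.002, 1.571]
contact_force: [0.0, -0.6, -0.4]
opening: 0.0459
```

```bash
python3 st2.py; python3 - <<'E'
from h import *
c=eyes.read_camera("scene"); P=cloud(c); cv2.imwrite("pics/s4.png",c["img"][:,:,::-1])
hsv=cv2.cvtColor(c["img"],cv2.COLOR_RGB2HSV)
m=((hsv[...,0]<5)|(hsv[...,0]>175))&(hsv[...,1]>180)&(P[...,0]>.35)&(P[...,0]<.55)
print(m.sum(),np.nanmean(P[m],0),np.nanmax(P[m][:,2]))
m=(P[...,0]>.5)&(P[...,0]<.7)&(abs(P[...,1])<.15)&(P[...,2]>.083)&(P[...,2]<.090)
k,l=cv2.connectedComponents(m.astype(np.uint8))
for i in range(1,k):
    if (l==i).sum()>40: print("sleeve",np.median(P[l==i][:,2]),rect(P[l==i][:,:2]))
m=(P[...,0]>.5)&(P[...,0]<.7)&(abs(P[...,1])<.15)&(P[...,2]>.122)
print("white top",np.mean(P[m],0),m.sum())
E
```

```text
23.0833 [ 0.4446 -0.1935  0.2098] mean [ 0.15 -0.13 -0.13 -0.09  0.08 -0.02] std [0.75 0.41 0.6  0.03 0.02 0.02] tip [ 0.002 -0.002  1.   ]
261 [ 0.45043583 -0.19222936  0.05469095] 0.07309554123380979
sleeve 0.08583170499623016 ((606.743408203125, 63.94419860839844), (49.19867706298828, 48.850650787353516), 11.804277420043945)
sleeve 0.08581717864746086 ((628.0574340820312, -43.551151275634766), (48.47575759887695, 49.511802673339844), 10.933232307434082)
white top [0.60789988 0.06343961 0.12532459] 202
```

View pics/s4.png

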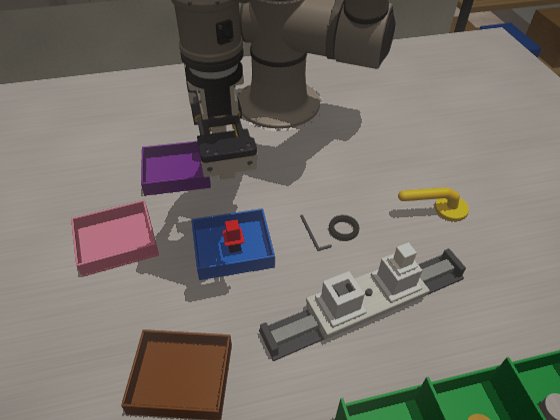

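The red plug stands upright at (233,237) in the blue tub. Both sleeves and everything else are where they were.

```bash
python3 -c "
from cell import job; print(job.hand_in())"
```

```text
the job is handed in; nothing more can be done
None
```

The red plug is out of its sleeve and standing upright, released, in the blue tub; I handed the job in after about 23 s. No verdict was reported.

- **Feeling for the give:** Across the rail the side force rose steadily to about 5 N at 0.065 rad. Along the rail the plug followed the gripper to 0.085 rad with almost no resistance. I did not push the stiff way any further.
- **Drawing it out:** I rocked it ±0.14 rad along the rail over six calls, easing up about 2–3 mm each, until the forces fell to zero. Then I lifted it straight up, carried it over and lowered it until it touched the tub floor. Contact peaked at about 13 N.
- **Last checks:** Both sleeve tops measure 85.8 mm, so both are seated. The white plug is within 1 mm of where it was. The ring, hex key and handle look untouched, though I judged those only from the pictures. The gripper is clear, with forces near zero.
- **Readings that disagreed:** The wrist moment readings were hard to interpret, because their reference point and drift are unknown. I settled the rocking direction from the forces and the wrist pictures instead. The highest measured point on the plug in the tub was 73 mm against an expected 70 mm, which I put down to depth noise.

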